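# Take the hose coiler out of service: stop key, then second warning placard on the hook

### The job

Take the hose coiler out of service. First press its red stop key fully home and let go, so that it stays locked down and the running key pops up; then take the yellow placard out of the rack and hang it by its hand-hole on the coiler's hook beside the orange one, which must stay hanging there. Press no other key, and leave the other placards and everything else on the bench and on the machine where they are.

Things in the scene. Friction and masses are not known exactly. Their poses are not given: they have to be found in the camera images.
- key_red (a joint): the red STOP key of the coiler's key bank, value: how far it is pressed, m; 0 fully up, 0.013 when locked down, 0.015 at its bottom stop; pressing takes up to about 5 N and must go past 0.0135 for the key to lock; let go, it then rises to 0.013 and stays there, else it springs back to 0
- key_black (a joint): the black speed key, the one running (locked down) at the start; it springs up to 0 by itself when another key is pressed home; same values as key_red
- key_white (a joint): the white speed key, up at the start; same values
- key_green (a joint): the green speed key, up at the start; same values
- key_red_top (a point): centre of the red key's top, moving with it. The four vertical push keys stand in a row on the flat console deck, colours in any order: caps 44 mm (coiler's x) by 32 mm (coiler's y), 40 mm centre to centre along y; an up key's top is 22 mm over the deck, 122 mm over the bench. Only one key stays down at a time
- key_black_top (a point): centre of the black key's top face
- key_white_top (a point): centre of the white key's top face
- key_green_top (a point): centre of the green key's top face
- coiler: blue bench hose coiler, fixed; origin on the bench under its console's middle, x away from the robot, y left. Console 170 (x) by 250 (y) mm, deck 100 mm high, key row 32 mm in front of the origin. From 90 mm behind the origin: gear case and round coiling plate with upright pins to 184 mm high; a grey motor to its right
- hook (a point): root of the placard hook right of the console, on the bar's top line at its post, 194 mm over the bench; axes as the coiler's. The bar is straight, level, 8 mm thick and runs 137 mm in -x (to the robot) to the middle of an upturned end, whose top is 10 mm above the bar's top line. Post behind: 25 mm square, 205 mm high
- tag_yellow_center (a point): centre of the yellow placard to hang: rigid plate 6 mm thick (its x), 84 wide (its y), 165 high (its z, up), 0.1 kg, on edge in a rack slot, bottom 10 mm over the bench. Hand-hole 40 mm wide, from 9.5 mm above this point to a gabled roof (41.5 mm above it in the middle, 35.5 at the sides); over the roof a solid strip 41 mm high to grip from above
- tag_yellow_eye (a point): highest point of the yellow placard's hand-hole, mid thickness, 41.5 mm above its centre; the hook's bar bears here when it hangs
- tag_first_eye (a point): highest point of the hand-hole of the orange placard that already hangs on the hook, 20 to 40 mm from the post; same shape as the yellow one, its flat faces look along the bar
- tag_rack: dark steel placard rack, fixed; origin under its middle; base 176 (x) by 108 (y) mm; three slots 56 mm apart along its x, each 8 mm wide and 44 mm deep, slot walls' top edge 54 mm over the bench; the placards' flat faces look along the rack's x
- tag_blue_center (a point): centre of the blue placard in the rack, same shape; leave it
- tag_grey_center (a point): centre of the grey placard in the rack, same shape; leave it
- ferrule: steel hose ferrule standing on the console deck behind the keys, 29 mm diameter, 38 mm high; origin under it
- spray_can: green spray can, 65 mm diameter, 182 mm high, standing on the bench; origin under it
- hose_fitting: brass hose fitting standing on the bench, 38 mm diameter, 66 mm high; origin under it
- spanner: spanner lying on the bench, 190 mm long (its x); origin under its middle
- tape_roll: roll of black tape, 100 mm diameter, 48 mm high; origin under it
- parts_bin: red open parts bin with ferrules, 200 (its x) by 130 by 85 mm high; origin under it
- carton: small cardboard box 130 by 100 by 70 mm; origin under it
There are look-alikes about, which are no part of the job. There is more than one size of the part that bears tag_yellow_center; the job needs the smaller.

How it is judged:
By the outcome, as a careful person would: the job done as asked, in the order asked, and still so for the second after the job is handed in, with the robot touching nothing.
It also fails if it takes over 58 s, if anything falls off the work surface, if the arm or the gripper's body presses on something with over 40 N, if the wrist force passes 120 N, or if a joint passes its speed limit or range.

### The arm

A 6-joint arm with a two-finger parallel gripper is mounted at the origin on the work surface. World frame = base frame: x ahead of the robot, y to its left, z up, the work surface at z = 0. Lengths are in m, angles in rad, forces in N, time in s.
With the tool pointing down it reaches from about 0.275 to 0.725 m from the base axis. Payload 15.9 kg.
Tool frame: the origin (TCP) lies at the very end of the fingers, on their centre line; the grasp point (between the pads) lies 19 mm behind it; z points along the fingers, x is the direction in which the jaws open and shut, and the axes are right-handed (so a half turn about z gives the same grasp; the last joint's range is limited). The gripper opens to 85 mm and grips with 20 to 120 N. Pads are 22 mm wide; open, the fingers measure 114 mm over their backs; the gripper's body (76 mm by 85 mm) begins 54 mm behind the grasp point. The pads swing forward as they close: fully open they stand 13 mm farther back than shut.
Start: joints at [-1.16, 0.213, -0.034, 1.323, 0, 1.571], TCP at [0.2, -0.458, 0.231] pointing down, gripper open.
Joint ranges: [-2.98, 2.98], [-0.74, 1.72], [-1.14, 1.35], [-2.1, 2.04], [-1.57, 1.44], [-3.14, 3.14]. Speed limits (rad/s): [1.89, 1.89, 2.39, 2.57, 3.14, 3.14].

### API

Orientations are given as a unit quaternion [w, x, y, z].
In Python, from workcell import robot, read_camera gives the robot as it stands.
- The arm moves only by the shell command python3 -m jog 'ROWS' [OPENING] [FORCE]. ROWS is JSON, a list of rows, each an object with "travel": the shift along the tool's x, y, z as a fraction of full scale, a list of three; "rot": the turn, a rotation vector about the tool's x, y, z as a fraction of full scale, a list of three. In form: [{"travel": [dx, dy, dz], "rot": [wx, wy, wz]}, ...]. A call has 1 to 12 rows; each row shifts and turns the pose as measured when the row begins, along the tool's axes as they then stand; what a row does not reach is not made up. Full scale, the value 1, is 0.025 m for a shift and 45 degrees for a turn. A row lasts 1/8 s, in which the tool goes at most 62.5 mm and 10.7 degrees, less where a joint would pass 70% of its speed; a pose out of reach is approached as far as the arm can. A call with a number of a shift or a turn outside -1 to 1 is refused whole. A call with a gripper value outside its range is refused whole. OPENING is the opening in per cent of the stroke, from 0 (shut) to 100 (fully open), set as the call begins (- or left out, the last holds). The fingers move at their own pace and stop on an object; FORCE is the grip in N (left out, the last holds). Time passes only in rows, so rows that do not move let the fingers close. It gives the time, the measured TCP pose, the force and the opening at its end, in the units of the state.
- robot.state(): the state, without advancing time (a new reading comes with each control period).
- read_camera(name): name is "side" or "top" or "wrist"; returns a dict with "image" (420x560x3 uint8, blue, green, red), "depth" (420x560 float32, m along the optical axis (not along the pixel's ray), 0 where there is no reading), "fx", "fy", "cx", "cy" (pixels), "R" (3x3) and "t" (3): a world point X has camera coordinates R X + t. Camera axes: x right, y down, z forward; pixel columns grow to the right and rows downward; lengths in m; the calibration is good to about 2 mm. The wrist camera is an equidistant fisheye: a pixel r from the principal point sees the ray r / f radians off the axis. A picture is of the moment at which its call begins.
- robot.hand_in(): hands the job in, once; it reports no verdict.
The state is a dict: "time": time; "qpos": joint angles; "joint_velocities": joint speeds; "joint_torque": joint torques, N m; "tool_pos": TCP position; "ee_rot": TCP orientation; "force": force on the tool from outside, world axes, zero at the start; "ft_torque": the same for the moment, N m; "grip_width": finger opening in m.
Only numpy, scipy, OpenCV 4.12 (cv2) and the standard library are available. Lean on these libraries where they do the work, as an engineer would, in place of code of your own. Each camera call takes 0.05 s, during which the arm holds its last target.

## Working session

There is one attempt and no reset: what is moved stays moved. The work goes in short steps, Python scripts to look and compute and a shell command to move; the robot and the scene stay as the last step left them, time stands still between calls to the robot, and variables do not carry over. Pictures are saved under pics/ and viewed, and the job is handed in when it is done.

```bash
ls; mkdir -p pics; python3 - <<'E'
from workcell import robot, read_camera
import cv2,pickle
for n in ["side","top","wrist"]:
    d=read_camera(n); cv2.imwrite(f"pics/a_{n}.png",d["image"]); pickle.dump(d,open(f"pics/a_{n}.pkl","wb"))
    print(n,d["fx"],d["fy"],d["cx"],d["cy"],d["R"],d["t"])
print(robot.state())
E
```

```text
pics
side 510.2071365428713 510.2071365428713 280.173377809052 209.4154140723439 [[-0.87508729 -0.48396209 -0.00171294]
 [-0.30224446  0.54926779 -0.779072  ]
 [ 0.37798218 -0.68123828 -0.62693212]] [0.47173703 0.27397459 1.17533603]
top 544.3269959740287 544.3269959740287 281.25230693981297 213.60895354350242 [[ 0.02420448 -0.99968629 -0.00643935]
 [-0.9929054  -0.02328921 -0.11660397]
 [ 0.11641742  0.009216   -0.99315762]] [-0.03240335  0.58422853  1.45411498]
wrist 325.19226210127806 325.19226210127806 284.37434835980827 207.6784226551397 [[ 3.99313218e-01 -9.16814197e-01 -8.25755872e-04]
 [-8.84287150e-01 -3.85383719e-01  2.63658161e-01]
 [-2.42043778e-01 -1.04551984e-01 -9.64615826e-01]] [-0.49939663 -0.03464017  0.37754346]
{'time': 0.15, 'qpos': array([-1.16001832e+00,  2.13281553e-01, -3.48865089e-02,  1.32354902e+00,
        3.08873288e-06,  1.57078365e+00]), 'joint_velocities': array([-0.00143561, -0.00190444,  0.00254786,  0.0002834 ,  0.00033478,
        0.00073109]), 'joint_torque': array([ 1.16769526e-03, -6.86411119e+01,  4.87247872e+01,  1.30654269e-02,
        1.22476345e-04,  7.30720615e-06]), 'tool_pos': array([ 0.19955095, -0.45814926,  0.23092195]), 'ee_rot': array([-2.53595582e-04,  8.36461014e-01, -5.48026241e-01, -3.84238201e-04]), 'force': array([-0.22630303,  0.3763472 , -0.01242044]), 'ft_torque': array([0.0173487 , 0.06042721, 0.05961133]), 'grip_width': 0.08524161638280303}
```

View pics/a_top.png

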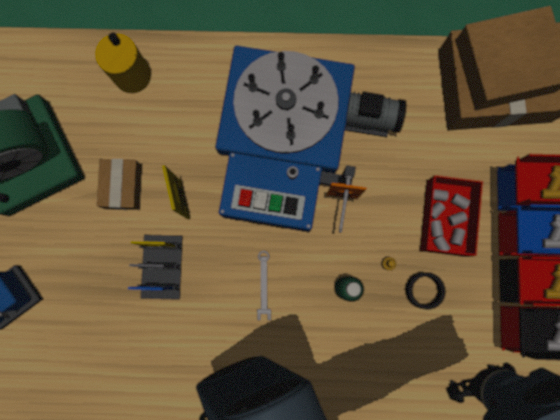

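View pics/a_side.png

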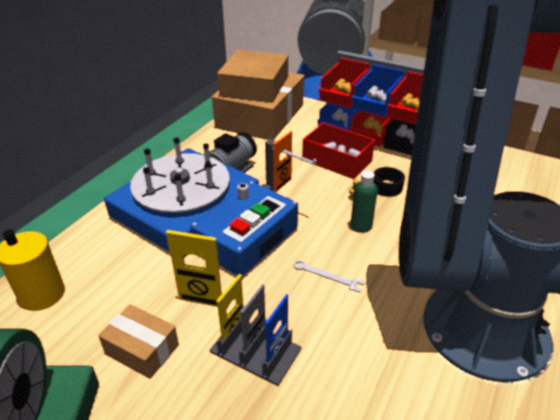

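View pics/a_wrist.png

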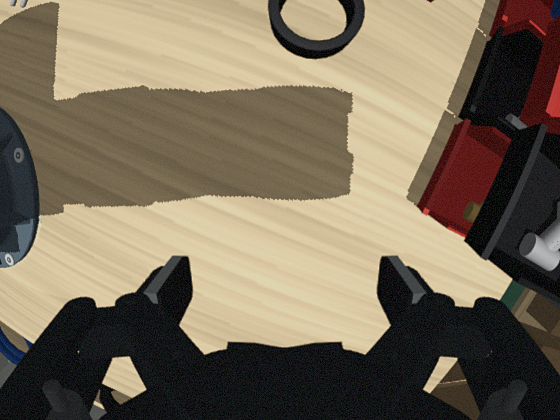

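```bash
cat > h.py <<'E'
import numpy as np,cv2,pickle
def cloud(d):
    z=d["depth"];v,u=np.mgrid[:z.shape[0],:z.shape[1]]
    P=np.stack([(u-d["cx"])/d["fx"]*z,(v-d["cy"])/d["fy"]*z,z],-1)
    W=(P-d["t"])@d["R"]; W[z<=0]=np.nan; return W
def hs(d): return cv2.cvtColor(d["image"],cv2.COLOR_BGR2HSV)
def proj(d,X):
    c=np.asarray(X)@d["R"].T+d["t"]; return np.stack([d["fx"]*c[...,0]/c[...,2]+d["cx"],d["fy"]*c[...,1]/c[...,2]+d["cy"]],-1)
E
python3 - <<'E'
import pickle,cv2,numpy as np
from h import *
for n,(u0,u1,v0,v1) in {"top":(90,390,120,310),"side":(160,360,120,390)}.items():
    d=pickle.load(open(f"pics/a_{n}.pkl","rb"));W=cloud(d)
    c=d["image"][v0:v1,u0:u1];s=2.6 if n=="top" else 2.2
    cv2.imwrite(f"pics/b_{n}.png",cv2.resize(c,None,fx=s,fy=s,interpolation=cv2.INTER_CUBIC))
d=pickle.load(open("pics/a_top.pkl","rb"));W=cloud(d)
for p in [(245,198),(260,201),(275,204),(291,206),(348,187),(348,178),(344,205),(340,228),(149,244),(150,266),(149,288),(175,190),(292,172),(320,175),(265,285),(160,292),(170,255),(328,176)]:
    print(p,W[p[1],p[0]].round(4))
E
```

```text
(245, 198) [0.6123 0.0749 0.1258]
(260, 201) [0.6063 0.0364 0.1197]
(275, 204) [ 0.5994 -0.0025  0.1195]
(291, 206) [ 0.5967 -0.044   0.1082]
(348, 187) [ 0.6297 -0.1779  0.2286]
(348, 178) [ 0.6579 -0.1816  0.1944]
(344, 205) [ 0.591  -0.1727  0.1927]
(340, 228) [ 0.5345 -0.1637  0.1918]
(149, 244) [0.4873 0.3123 0.1411]
(150, 266) [0.4316 0.2977 0.1783]
(149, 288) [0.3781 0.2987 0.1727]
(175, 190) [0.6289 0.2562 0.1261]
(292, 172) [ 0.6808 -0.0444  0.1375]
(320, 175) [ 0.6812 -0.1184  0.1032]
(265, 285) [0.3899 0.0217 0.004 ]
(160, 292) [0.3639 0.3089 0.0071]
(170, 255) [0.4656 0.2858 0.0092]
(328, 176) [ 0.6864 -0.1424  0.0645]
```

View pics/b_top.png

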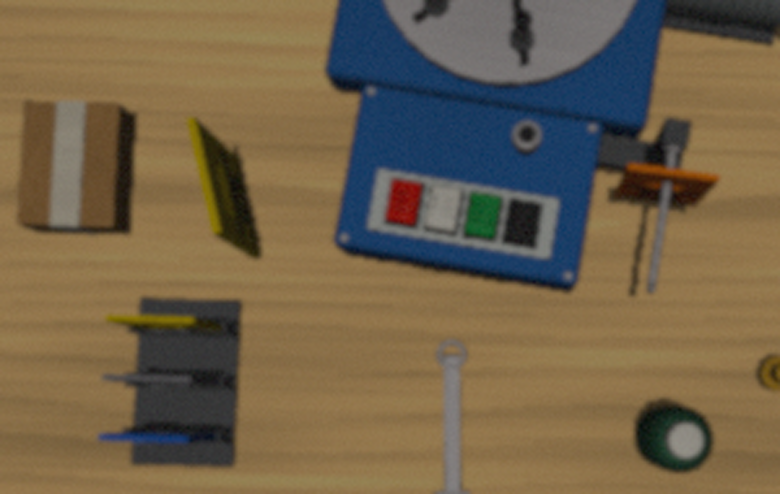

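View pics/b_side.png

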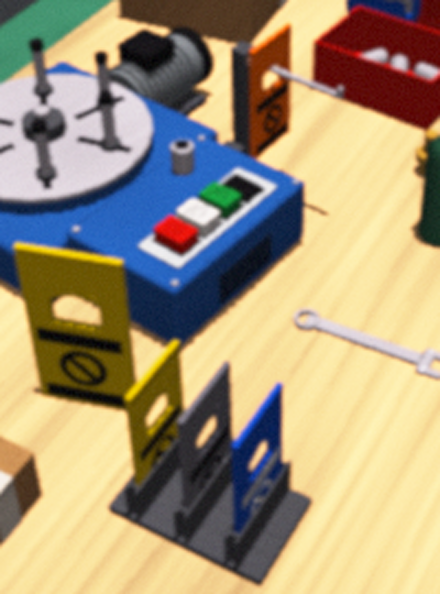

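```bash
cat >> h.py <<'E'
def onplane(d,uv,z):
    uv=np.atleast_2d(uv).astype(float)
    r=np.stack([(uv[:,0]-d["cx"])/d["fx"],(uv[:,1]-d["cy"])/d["fy"],np.ones(len(uv))],-1)@d["R"]
    o=-d["R"].T@d["t"]; s=(z-o[2])/r[:,2]; return o+s[:,None]*r
E
python3 - <<'E'
from h import *
T=pickle.load(open("pics/a_top.pkl","rb"));S=pickle.load(open("pics/a_side.pkl","rb"))
def blob(d,lo,hi,box):
    m=cv2.inRange(hs(d),lo,hi); k=np.zeros_like(m);u0,u1,v0,v1=box;k[v0:v1,u0:u1]=m[v0:v1,u0:u1];return k>0
tb=(222,315,180,222)
for nm,lo,hi in [("red",(0,150,90),(6,255,255)),("green",(50,120,50),(85,255,255)),("white",(0,0,110),(180,60,255)),("black",(0,0,0),(180,255,50))]:
    m=blob(T,lo,hi,tb)
    n,l,st,c=cv2.connectedComponentsWithStats(m.astype(np.uint8)); i=1+np.argmax(st[1:,4])
    print(nm,st[i],c[i].round(1),onplane(T,c[i],.122 if nm!="black" else .109).round(4), np.nanmedian(cloud(T)[l==i],0).round(4))
# yellow tag
for nm,lo,hi,box in [("yel",(20,120,60),(35,255,255),(120,185,235,252)),("orange",(5,150,60),(16,255,255),(320,372,175,200)),("blue",(100,130,60),(125,255,255),(120,185,280,300))]:
    m=blob(T,lo,hi,box);W=cloud(T)[m];W=W[np.isfinite(W[:,0])]
    v,u=np.nonzero(m);print(nm,m.sum(),u.min(),u.max(),v.min(),v.max())
    hi=W[:,2]>np.percentile(W[:,2],50)
    print(np.percentile(W,[1,10,50,90,99],axis=0).round(4).tolist()); 
for nm,lo,hi,box in [("yel",(18,120,60),(35,255,255),(210,245,270,345)),("orange",(3,150,90),(18,255,255),(260,296,125,195)),("blue",(100,130,60),(125,255,255),(260,295,290,365))]:
    m=blob(S,lo,hi,box);W=cloud(S)[m];W=W[np.isfinite(W[:,0])]
    c=np.median(W,0);W=W[np.linalg.norm(W-c,axis=1)<.12]
    # plane fit robust
    for _ in range(4):
        c=W.mean(0);n=np.linalg.svd(W-c)[2][2];r=(W-c)@n;W=W[abs(r)<max(.006,2*r.std())]
    print(nm,len(W),c.round(4),(n*np.sign(n[0])).round(3),r.std().round(4),np.percentile(W,[1,50,99],axis=0).round(4).tolist())
E
```

```text
red [239 190  13  16 164] [245.  197.4] [[0.6144 0.0752 0.122 ]] [0.6142 0.0751 0.1227]
green [269 195  13  17 172] [275.1 202.6] [[ 0.6027 -0.0028  0.122 ]] [ 0.603  -0.0026  0.1222]
white [232 185  73  34 730] [265.  201.1] [[0.606  0.0234 0.122 ]] [0.6086 0.0338 0.1033]
black [284 197  13  18 177] [290.3 205.5] [[ 0.5979 -0.0423  0.109 ]] [ 0.5983 -0.0417  0.1093]
yel 164 130 165 240 246
[[0.4867, 0.2668, -0.0053], [0.4869, 0.2794, 0.0074], [0.4888, 0.3145, 0.1713], [0.5029, 0.3483, 0.177], [0.5056, 0.4, 0.1799]]
orange 211 326 366 183 196
[[0.6245, -0.2202, -0.0027], [0.6264, -0.2131, 0.1535], [0.6309, -0.178, 0.2263], [0.6359, -0.1438, 0.2372], [0.6673, -0.1374, 0.2401]]
blue 90 131 162 286 290
[[0.3746, 0.2665, 0.0796], [0.3758, 0.2745, 0.111], [0.3784, 0.303, 0.1747], [0.381, 0.3309, 0.1783], [0.3812, 0.3392, 0.1802]]
yel 1064 [0.5054 0.2994 0.1193] [0.749 0.629 0.206] 0.0154 [[0.4832, 0.2366, 0.0449], [0.4858, 0.304, 0.1214], [0.5858, 0.3498, 0.1761]]
orange 603 [ 0.6285 -0.1728  0.1699] [ 0.993 -0.117 -0.004] 0.0019 [[0.6218, -0.2187, 0.077], [0.6287, -0.167, 0.1791], [0.6368, -0.1351, 0.2356]]
blue 613 [0.374  0.3172 0.1315] [ 1.    -0.016 -0.005] 0.0016 [[0.3718, 0.2728, 0.0567], [0.3734, 0.3216, 0.1415], [0.3787, 0.3499, 0.1766]]
```

```bash
python3 - <<'E'
from h import *
T=pickle.load(open("pics/a_top.pkl","rb"));S=pickle.load(open("pics/a_side.pkl","rb"))
m=cv2.inRange(hs(S),(18,120,60),(35,255,255))>0
W=cloud(S); k=m&(W[...,0]<.515)&(W[...,0]>.46)&(W[...,1]>.2)&(W[...,1]<.4)&(W[...,2]>.02)
P=W[k]
for _ in range(5):
    c=P.mean(0);n=np.linalg.svd(P-c)[2][2];r=(P-c)@n;P=P[abs(r)<.006]
print(len(P),c,n,r.std(),np.percentile(P,[.5,2,50,98,99.5],axis=0).round(4))
# hsv-based top edge
W=cloud(T)
for nm,x0,x1 in [("yel",.475,.505),("grey",.42,.45),("blue",.365,.39)]:
    k=(W[...,0]>x0)&(W[...,0]<x1)&(W[...,2]>.165)&(W[...,2]<.185)&(W[...,1]>.2)&(W[...,1]<.42)
    P=W[k];print(nm,len(P),P.mean(0).round(4),P.min(0).round(4),P.max(0).round(4),np.polyfit(P[:,1],P[:,0],1)); v,u=np.nonzero(k);print(u.min(),u.max(),v.min(),v.max())
# bar
k=(W[...,1]>-.2)&(W[...,1]<-.145)&(W[...,2]>.183)&(W[...,2]<.212)&(W[...,0]<.7)&(W[...,0]>.5)
P=W[k];v,u=np.nonzero(k)
for a,b,p in sorted(zip(v,u,P.round(4).tolist()))[::2]: print(a,b,p)
E
```

```text
890 [0.48575296 0.31259299 0.12728953] [-0.99991844  0.01144275  0.00567331] 0.0016177414358046532 [[0.4829 0.2648 0.0543]
 [0.4836 0.2674 0.0569]
 [0.4853 0.315  0.1344]
 [0.4905 0.3491 0.1756]
 [0.4914 0.3501 0.1769]]
yel 91 [0.4898 0.3103 0.1748] [0.4868 0.2658 0.1664] [0.4933 0.3494 0.1812] [-0.00374621  0.49094213]
131 165 241 244
grey 93 [0.4339 0.3064 0.1752] [0.431  0.2657 0.1657] [0.4369 0.3511 0.1811] [0.00081884 0.43367797]
129 164 264 266
blue 93 [0.3781 0.3066 0.1755] [0.3751 0.2661 0.169 ] [0.381  0.3495 0.182 ] [-0.00304639  0.37903629]
128 162 287 289
165 346 [0.6892, -0.1759, 0.1991]
165 348 [0.6888, -0.1805, 0.2017]
166 346 [0.6847, -0.1748, 0.2088]
166 348 [0.6853, -0.1799, 0.2066]
166 350 [0.6865, -0.1854, 0.2012]
166 352 [0.6869, -0.1905, 0.2]
166 354 [0.6853, -0.1944, 0.2079]
167 345 [0.6867, -0.1748, 0.187]
167 347 [0.6835, -0.1779, 0.2028]
167 349 [0.6837, -0.1829, 0.2022]
167 351 [0.6828, -0.1872, 0.2072]
167 353 [0.6829, -0.192, 0.2075]
167 355 [0.6834, -0.1971, 0.2057]
168 346 [0.6802, -0.1751, 0.2065]
168 348 [0.6808, -0.1802, 0.2043]
168 350 [0.6803, -0.1
[... 4435 characters left out ...]
 [0.5523, -0.1642, 0.185]
221 342 [0.551, -0.1677, 0.198]
222 340 [0.5491, -0.1635, 0.1924]
222 342 [0.5496, -0.1687, 0.1885]
223 340 [0.5465, -0.1634, 0.1933]
223 342 [0.5463, -0.1679, 0.1965]
224 341 [0.5441, -0.1658, 0.1939]
225 340 [0.5419, -0.1637, 0.1911]
225 342 [0.5419, -0.1685, 0.1917]
226 341 [0.5389, -0.1655, 0.1974]
227 339 [0.5374, -0.1618, 0.1859]
227 341 [0.537, -0.1662, 0.1909]
228 339 [0.5348, -0.1616, 0.188]
228 341 [0.5341, -0.1656, 0.1965]
229 339 [0.532, -0.1614, 0.1909]
229 341 [0.5316, -0.1656, 0.1972]
230 340 [0.5287, -0.1628, 0.2016]
230 342 [0.5282, -0.1668, 0.2088]
231 340 [0.5263, -0.1628, 0.2011]
231 342 [0.5262, -0.1673, 0.2043]
232 340 [0.5239, -0.1628, 0.2017]
```

The top view shows the keys red (245,197), white (260,201), green (275,203) and black (290,205), with black down. The hook bar runs from (348,178) to (340,232), and the small yellow placard is the rearmost in the rack at (149,244). The wide yellow plate at (175,190) is the look-alike. I'll close the fingers, turn to the coiler's yaw and lift.

```bash
cat > go.py <<'E'
import sys,numpy as np
from workcell import robot
from scipy.spatial.transform import Rotation as Ro
s=robot.state();q=s["ee_rot"];R=Ro.from_quat([q[1],q[2],q[3],q[0]])
a=[float(x) for x in sys.argv[1:]]
tgt=np.array(a[:3]);yaw=a[3] if len(a)>3 else -.14
T=Ro.from_matrix(np.array([[np.cos(yaw),np.sin(yaw),0],[np.sin(yaw),-np.cos(yaw),0],[0,0,-1]]).astype(float))
d=R.inv().apply(tgt-s["tool_pos"])/.025
r=(R.inv()*T).as_rotvec()/np.radians(45)
print("t",round(s["time"],2),"pos",s["tool_pos"].round(4),"F",s["force"].round(1),"w",round(s["grip_width"],4),"\n units travel",d.round(3),"rot",r.round(4))
E
python3 go.py .6144 .0752 .2
python3 -m jog '[{"travel":[0,0,-0.4],"rot":[0,0,-0.21]},{"travel":[0,0,-0.4],"rot":[0,0,-0.21]},{"travel":[0,0,-0.4],"rot":[0,0,-0.21]},{"travel":[0,0,-0.4],"rot":[0,0,-0.21]},{"travel":[0,0,-0.4],"rot":[0,0,-0.21]},{"travel":[0,0,-0.4],"rot":[0,0,-0.21]}]' 0 60; python3 go.py .6144 .0752 .2
```

```text
t 0.15 pos [ 0.1996 -0.4581  0.2309] F [-0.2  0.4 -0. ] w 0.0852 
 units travel [-12.931 -23.733   1.249] rot [-6.0000e-04  1.1000e-03 -1.2987e+00]
time: 0.9
tool_pos: [0.1991, -0.4571, 0.2907]
ee_rot: [-0.002, 0.998, -0.07, -0.001]
force: [0.9, -0.3, 0.7]
grip_width: -0.0002
t 0.9 pos [ 0.1991 -0.4571  0.2907] F [ 0.9 -0.3  0.7] w -0.0002 
 units travel [ 13.494 -23.382   3.699] rot [-0.0059  0.0036  0.0003]
```

```bash

python3 -m jog '[{"travel":[0.55,-0.97,0],"rot":[0,0,0]},{"travel":[0.55,-0.97,0],"rot":[0,0,0]},{"travel":[0.55,-0.97,0],"rot":[0,0,0]},{"travel":[0.55,-0.97,0],"rot":[0,0,0]},{"travel":[0.55,-0.97,0],"rot":[0,0,0]},{"travel":[0.55,-0.97,0],"rot":[0,0,0]},{"travel":[0.55,-0.97,0],"rot":[0,0,0]},{"travel":[0.55,-0.97,0],"rot":[0,0,0]},{"travel":[0.55,-0.97,0],"rot":[0,0,0]},{"travel":[0.55,-0.97,0],"rot":[0,0,0]},{"travel":[0.55,-0.97,0],"rot":[0,0,0]},{"travel":[0.55,-0.97,0],"rot":[0,0,0]}]' ; python3 go.py .6144 .0752 .2
```

```text
time: 2.4
tool_pos: [0.4069, -0.1836, 0.2901]
ee_rot: [-0.003, 0.998, -0.07, -0.003]
force: [-0.3, 1.1, 0.7]
grip_width: -0.0001
t 2.4 pos [ 0.4069 -0.1836  0.2901] F [-0.3  1.1  0.7] w -0.0001 
 units travel [  6.799 -11.383   3.641] rot [-0.0081  0.0071  0.0003]
```

```bash

python3 -m jog '[{"travel":[0.57,-0.95,0],"rot":[0,0,0]},{"travel":[0.57,-0.95,0],"rot":[0,0,0]},{"travel":[0.57,-0.95,0],"rot":[0,0,0]},{"travel":[0.57,-0.95,0],"rot":[0,0,0]},{"travel":[0.57,-0.95,0],"rot":[0,0,0]},{"travel":[0.57,-0.95,0],"rot":[0,0,0]},{"travel":[0.57,-0.95,0.5],"rot":[0,0,0]},{"travel":[0.57,-0.95,0.5],"rot":[0,0,0]},{"travel":[0.57,-0.95,0.5],"rot":[0,0,0]},{"travel":[0.57,-0.95,0.5],"rot":[0,0,0]},{"travel":[0.57,-0.95,0.5],"rot":[0,0,0]},{"travel":[0.57,-0.95,0.5],"rot":[-0.008,0.007,0]}]' ; python3 go.py .6144 .0752 .14
python3 - <<'E'
from workcell import read_camera
import cv2
for n in ["top","side","wrist"]:
    d=read_camera(n); im=d["image"]
    if n!="wrist": im=cv2.resize(im[100:300,160:400],None,fx=2.5,fy=2.5)
    cv2.imwrite(f"pics/c_{n}.png",im)
E
```

```text
time: 3.9
tool_pos: [0.6208, 0.0852, 0.2115]
ee_rot: [0.0, 0.998, -0.07, -0.002]
force: [0.0, -0.4, 1.3]
grip_width: -0.0001
t 3.9 pos [0.6208 0.0852 0.2115] F [ 0.  -0.4  1.3] w -0.0001 
 units travel [-0.189  0.429  2.862] rot [0.0007 0.0044 0.0009]
```

View pics/c_wrist.png

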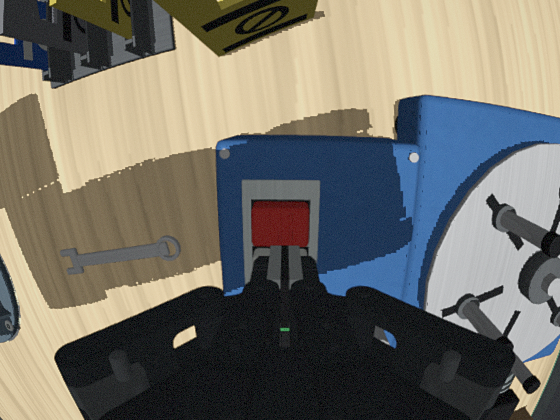

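View pics/c_side.png

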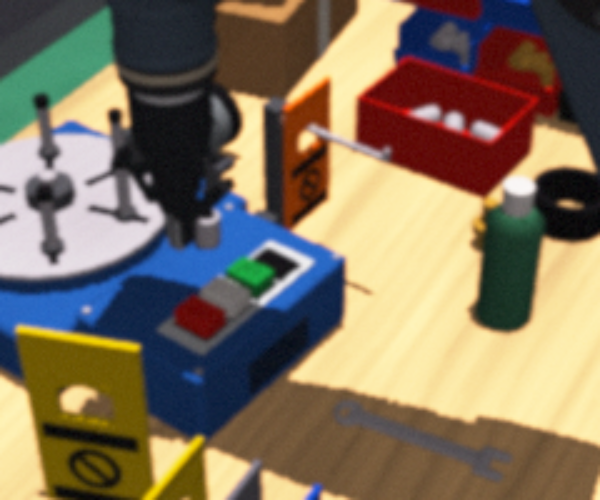

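The wrist view shows the fingers lined up over the red cap at (280,222). Next I correct the position and descend.

```bash

python3 -m jog '[{"travel":[-0.19,0.43,0.2],"rot":[0,0.004,0]},{"travel":[0,0,0.7],"rot":[0,0,0]},{"travel":[0,0,0.7],"rot":[0,0,0]},{"travel":[0,0,0.5],"rot":[0,0,0]},{"travel":[0,0,0.3],"rot":[0,0,0]},{"travel":[0,0,0],"rot":[0,0,0]}]' ; python3 go.py .6144 .0752 .122
python3 - <<'E'
from workcell import read_camera
import numpy as np,cv2
d=read_camera("wrist");cv2.imwrite("pics/d_w.png",d["image"])
E
```

```text
time: 4.8
tool_pos: [0.613, 0.0723, 0.1516]
ee_rot: [0.0, 0.998, -0.07, 0.0]
force: [-0.8, 0.5, -0.2]
grip_width: -0.0
t 4.8 pos [0.613  0.0723 0.1516] F [-0.8  0.5 -0.2] w -0.0 
 units travel [ 0.039 -0.125  1.183] rot [ 0.0009 -0.0002  0.0003]
```

View pics/d_w.png

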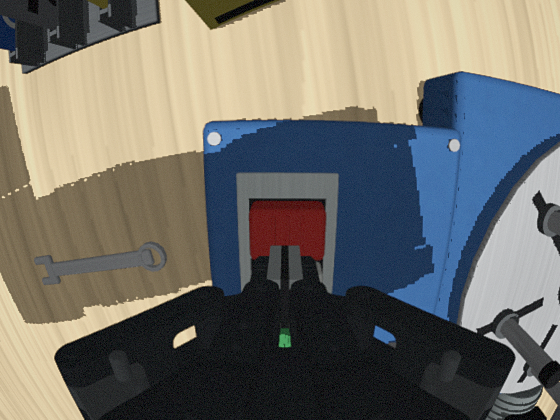

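```bash

python3 -m jog '[{"travel":[0.04,-0.15,0.4],"rot":[0,0,0]},{"travel":[0,0,0.4],"rot":[0,0,0]},{"travel":[0,0,0.3],"rot":[0,0,0]},{"travel":[0,0,0.2],"rot":[0,0,0]},{"travel":[0,0,0.2],"rot":[0,0,0]}]' ; python3 go.py .6144 .0752 .107
python3 -m jog '[{"travel":[0,0,0.15],"rot":[0,0,0]},{"travel":[0,0,0.15],"rot":[0,0,0]}]'; python3 go.py .6144 .0752 .107
```

```text
time: 5.48
tool_pos: [0.6156, 0.0765, 0.1131]
ee_rot: [0.0, 0.998, -0.07, 0.001]
force: [-0.8, -0.0, 2.1]
grip_width: 0.0002
t 5.47 pos [0.6156 0.0765 0.1131] F [-0.8 -0.   2.1] w 0.0002 
 units travel [-0.041  0.056  0.244] rot [-0.     -0.0031  0.0009]
time: 5.72
tool_pos: [0.616, 0.0765, 0.1063]
ee_rot: [-0.0, 0.998, -0.07, 0.002]
force: [-18.5, -3.0, 52.9]
grip_width: -0.0001
t 5.72 pos [0.616  0.0765 0.1063] F [-18.5  -3.   52.9] w -0.0001 
 units travel [-0.058  0.059 -0.026] rot [-0.0006 -0.005   0.0008]
```

The force jumped to 53 N, so the key is on its bottom stop. Lifting off to check.

```bash

python3 -m jog '[{"travel":[0,0,-0.4],"rot":[0,0,0]},{"travel":[0,0,-0.8],"rot":[0,0,0]},{"travel":[0,0,-1],"rot":[0,0,0]},{"travel":[0,0,-1],"rot":[0,0,0]},{"travel":[0,0,-1],"rot":[0,0,0]},{"travel":[0,-0.9,-1],"rot":[0,0,0]},{"travel":[-0.3,-0.9,-0.6],"rot":[0,0,0]},{"travel":[-0.3,-0.9,-0.6],"rot":[0,0,0]}]' ; python3 go.py .489 .3078 .25 0
python3 - <<'E'
from workcell import read_camera
from h import *
for n in ["top","side"]:
    d=read_camera(n); im=d["image"];pickle.dump(d,open(f"pics/e_{n}.pkl","wb"))
    im=cv2.resize(im[110:310,160:400] if n=="side" else im[150:250,200:380],None,fx=2.5 if n=="side" else 4,fy=2.5 if n=="side" else 4)
    cv2.imwrite(f"pics/e_{n}.png",im)
    W=cloud(d)
    c=np.array([[.6144,.0752],[.6088,.036],[.6027,-.0028],[.5979,-.0423]])
    for p in c:
        k=(np.hypot(W[...,0]-p[0],W[...,1]-p[1])<.011)&(W[...,2]>.08)&(W[...,2]<.14);print(n,p,np.median(W[k][:,2]).round(4),k.sum())
E
```

```text
time: 6.72
tool_pos: [0.6097, 0.1453, 0.2704]
ee_rot: [0.0, 0.997, -0.071, 0.002]
force: [0.3, 0.6, -0.3]
grip_width: 0.0004
t 6.72 pos [0.6097 0.1453 0.2704] F [ 0.3  0.6 -0.3] w 0.0004 
 units travel [-5.705 -5.749  0.798] rot [ 0.0004 -0.0039 -0.1813]
top [0.6144 0.0752] 0.11 58
top [0.6088 0.036 ] 0.1225 58
top [ 0.6027 -0.0028] 0.1222 58
top [ 0.5979 -0.0423] 0.1218 58
side [0.6144 0.0752] 0.1089 40
side [0.6088 0.036 ] 0.1215 34
side [ 0.6027 -0.0028] 0.1206 35
side [ 0.5979 -0.0423] 0.1223 31
```

View pics/e_side.png

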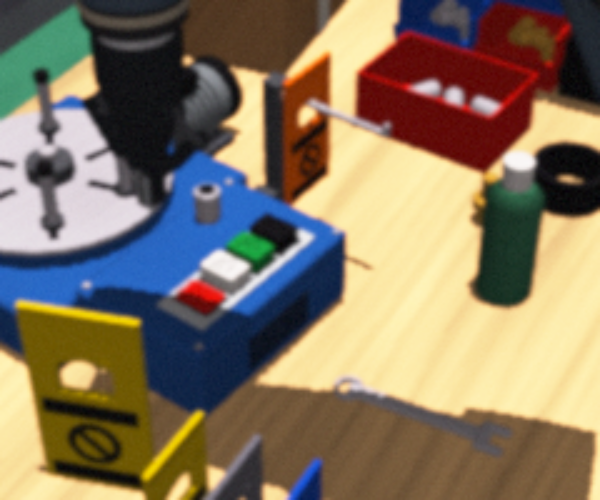

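View pics/e_top.png

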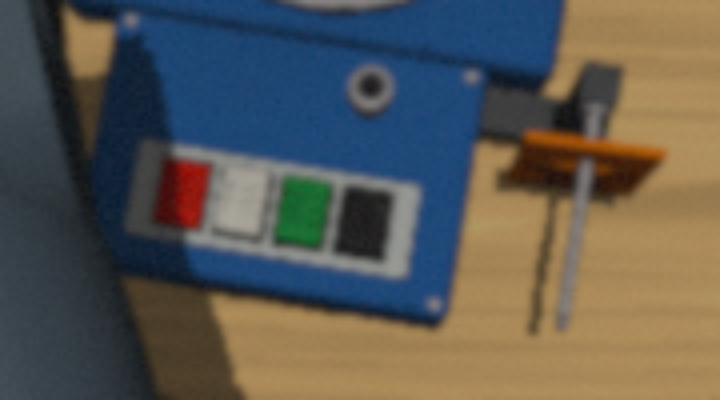

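Both cameras agree that red is locked at about 0.109 m, and white, green and black are up at about 0.122 m. Next I move over the rack with the jaws about 30 mm open.

```bash

python3 -m jog '[{"travel":[-0.7,-0.7,0],"rot":[0,0,-0.18]},{"travel":[-0.8,-0.8,0],"rot":[0,0,0]},{"travel":[-0.8,-0.8,0],"rot":[0,0,0]},{"travel":[-0.8,-0.8,0],"rot":[0,0,0]},{"travel":[-0.8,-0.8,0],"rot":[0,0,0]},{"travel":[-0.8,-0.8,0],"rot":[0,0,0]},{"travel":[-0.4,-0.4,0],"rot":[0,0,0]},{"travel":[0,0,0],"rot":[0,0,0]}]' 35 40; python3 go.py .489 .3078 .2 0
python3 - <<'E'
from workcell import read_camera
from h import *
for n in ["wrist"]:
    d=read_camera(n); cv2.imwrite(f"pics/f_{n}.png",d["image"]);pickle.dump(d,open(f"pics/f_{n}.pkl","wb"))
E
```

```text
time: 7.82
tool_pos: [0.4822, 0.2747, 0.2661]
ee_rot: [0.001, 1.0, 0.002, 0.001]
force: [1.0, 0.3, -0.9]
grip_width: 0.0301
t 7.83 pos [0.4822 0.2747 0.2661] F [ 1.   0.3 -0.9] w 0.0301 
 units travel [ 0.271 -1.329  2.642] rot [ 0.0034 -0.0031  0.0044]
```

View pics/f_wrist.png

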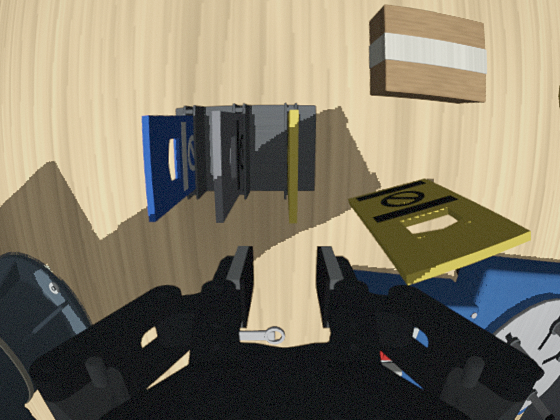

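```bash
cat >> h.py <<'E'
def wrist_on(d,uv,z):
    uv=np.atleast_2d(uv).astype(float);x=(uv[:,0]-d["cx"])/d["fx"];y=(uv[:,1]-d["cy"])/d["fy"];th=np.hypot(x,y)
    r=np.stack([x/th*np.sin(th),y/th*np.sin(th),np.cos(th)],-1)@d["R"];o=-d["R"].T@d["t"];return o+((z-o[2])/r[:,2])[:,None]*r
E
python3 - <<'E'
from h import *
d=pickle.load(open("pics/f_wrist.pkl","rb"))
m=cv2.inRange(hs(d),(20,120,110),(35,255,255));m[:,:275]=0;m[:,310:]=0;m[:90]=0;m[240:]=0
v,u=np.nonzero(m);print(u.min(),u.max(),v.min(),v.max())
for r in range(v.min(),v.max()+1,12):
    x=u[v==r]
    if len(x): print(r,x.min(),x.max(),wrist_on(d,[x.mean(),r],.175).round(4))
print(wrist_on(d,[[u[v==v.min()].mean(),v.min()],[u[v==v.max()].mean(),v.max()]],.175))
E
```

```text
289 298 110 222
110 290 297 [[0.4882 0.3488 0.175 ]]
122 289 297 [[0.4877 0.3402 0.175 ]]
134 290 297 [[0.4881 0.3316 0.175 ]]
146 290 297 [[0.4882 0.323  0.175 ]]
158 290 297 [[0.4883 0.3143 0.175 ]]
170 290 297 [[0.4884 0.3056 0.175 ]]
182 290 296 [[0.4881 0.2967 0.175 ]]
194 290 295 [[0.4878 0.2877 0.175 ]]
206 290 296 [[0.488  0.2786 0.175 ]]
218 290 296 [[0.4885 0.2692 0.175 ]]
[[0.48819584 0.34884612 0.175     ]
 [0.48800652 0.26608079 0.175     ]]
```

```bash

python3 -m jog '[{"travel":[0.12,-0.65,0],"rot":[0.003,-0.003,0.004]},{"travel":[0.12,-0.65,0.3],"rot":[0,0,0]},{"travel":[0,0,0.6],"rot":[0,0,0]},{"travel":[0,0,0.6],"rot":[0,0,0]},{"travel":[0,0,0],"rot":[0,0,0]}]' ; python3 go.py .4883 .3077 .144 0
```

```text
time: 8.5
tool_pos: [0.4915, 0.3098, 0.2248]
ee_rot: [0.001, 1.0, -0.001, -0.001]
force: [-0.9, 0.1, 1.9]
grip_width: 0.0302
t 8.5 pos [0.4915 0.3098 0.2248] F [-0.9  0.1  1.9] w 0.0302 
 units travel [-0.125  0.081  3.232] rot [ 0.0015  0.0014 -0.0029]
```

```bash

python3 -m jog '[{"travel":[-0.12,0.08,0.3],"rot":[0,0,0]},{"travel":[0,0,0.6],"rot":[0,0,0]},{"travel":[0,0,0.5],"rot":[0,0,0]},{"travel":[0,0,0],"rot":[0,0,0]}]' ; python3 go.py .4883 .3077 .144 0
```

```text
time: 9.0
tool_pos: [0.4887, 0.3082, 0.1875]
ee_rot: [0.001, 1.0, -0.001, -0.0]
force: [0.3, 0.7, 0.2]
grip_width: 0.0298
t 9.0 pos [0.4887 0.3082 0.1875] F [0.3 0.7 0.2] w 0.0298 
 units travel [-0.014  0.016  1.74 ] rot [ 0.0013  0.0012 -0.0031]
```

```bash

python3 -m jog '[{"travel":[0,0,0.5],"rot":[0,0,0]},{"travel":[0,0,0.5],"rot":[0,0,0]},{"travel":[0,0,0.5],"rot":[0,0,0]},{"travel":[0,0,0.1],"rot":[0,0,0]},{"travel":[0,0,0],"rot":[0,0,0]}]' ; python3 go.py .4883 .3077 .144 0
```

```text
time: 9.62
tool_pos: [0.4887, 0.3081, 0.1448]
ee_rot: [0.0, 1.0, -0.001, -0.0]
force: [-0.6, -0.2, -0.2]
grip_width: 0.0301
t 9.62 pos [0.4887 0.3081 0.1448] F [-0.6 -0.2 -0.2] w 0.0301 
 units travel [-0.016  0.016  0.032] rot [ 0.0012  0.001  -0.0033]
```

```bash

python3 -m jog '[{"travel":[-0.016,0,0.03],"rot":[0,0,0]},{"travel":[0,0,0],"rot":[0,0,0]},{"travel":[0,0,0],"rot":[0,0,0]},{"travel":[0,0,0],"rot":[0,0,0]},{"travel":[0,0,0],"rot":[0,0,0]}]' 0 50; python3 go.py .4883 .3077 .25 0
python3 -m jog '[{"travel":[0,0,-0.3],"rot":[0,0,0]},{"travel":[0,0,-0.6],"rot":[0,0,0]},{"travel":[0,0,-0.7],"rot":[0,0,0]}]'; python3 go.py .4883 .3077 .25 0
python3 - <<'E'
from workcell import read_camera
from h import *
d=read_camera("side");cv2.imwrite("pics/g_s.png",cv2.resize(d["image"][200:400,160:400],None,fx=2.5,fy=2.5))
E
```

```text
time: 10.25
tool_pos: [0.4887, 0.3083, 0.1449]
ee_rot: [0.0, 1.0, -0.001, 0.0]
force: [0.6, 0.4, -0.8]
grip_width: 0.0052
t 10.25 pos [0.4887 0.3083 0.1449] F [ 0.6  0.4 -0.8] w 0.0052 
 units travel [-0.014  0.027 -4.206] rot [ 0.0003 -0.0003 -0.0032]
time: 10.62
tool_pos: [0.4882, 0.308, 0.1866]
ee_rot: [0.001, 1.0, -0.001, -0.0]
force: [0.5, 0.8, -1.6]
grip_width: 0.005
t 10.62 pos [0.4882 0.308  0.1866] F [ 0.5  0.8 -1.6] w 0.005 
 units travel [ 0.003  0.016 -2.535] rot [ 0.0014  0.0013 -0.0033]
```

View pics/g_s.png

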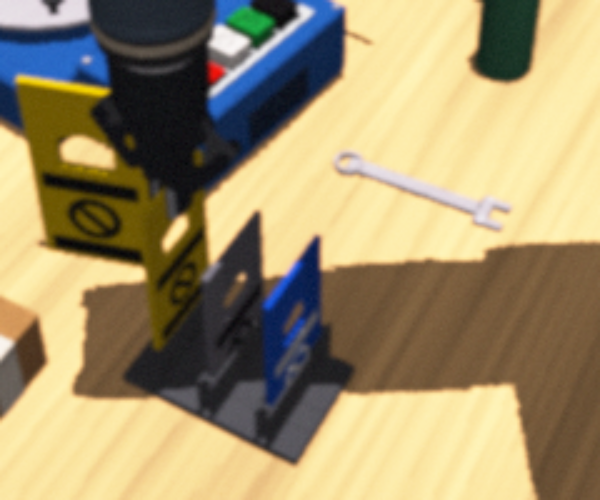

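The placard is held and rising clear of the slot. I lift it further and carry it across.

```bash

python3 -m jog '[{"travel":[0,0,-0.9],"rot":[0,0,0]},{"travel":[0,0,-0.9],"rot":[0,0,0]},{"travel":[0,0.3,-0.9],"rot":[0,0,0]},{"travel":[0,0.7,-0.2],"rot":[0,0,0]},{"travel":[0,0.9,0],"rot":[0,0,0]},{"travel":[0,0.9,0],"rot":[0,0,0]},{"travel":[0,0.9,0],"rot":[0,0,0]},{"travel":[0,0.9,0],"rot":[0,0,0]},{"travel":[0,0.9,0],"rot":[0,0,0]},{"travel":[0,0.9,0],"rot":[0,0,0]},{"travel":[0,0.9,0],"rot":[0,0,0]},{"travel":[0,0.9,0],"rot":[0,0,0]}]'; python3 go.py .476 -.1574 .26 -.14
```

```text
time: 12.18
tool_pos: [0.484, 0.0876, 0.2595]
ee_rot: [0.001, 1.0, -0.003, -0.001]
force: [0.2, -0.5, -2.1]
grip_width: 0.0053
t 12.18 pos [0.484  0.0876 0.2595] F [ 0.2 -0.5 -2.1] w 0.0053 
 units travel [-2.700e-01  9.803e+00 -9.000e-03] rot [0.0018 0.0033 0.1716]
```

```bash

python3 -m jog '[{"travel":[0,0.9,0],"rot":[0,0,0]},{"travel":[0,0.9,0],"rot":[0,0,0]},{"travel":[0,0.9,0],"rot":[0,0,0]},{"travel":[0,0.9,0],"rot":[0,0,0]},{"travel":[0,0.9,0],"rot":[0,0,0]},{"travel":[0,0.9,0],"rot":[0,0,0]},{"travel":[-0.1,0.9,0],"rot":[0,0,0]},{"travel":[-0.1,0.9,0],"rot":[0,0,0]},{"travel":[-0.1,0.9,0],"rot":[0,0,0]},{"travel":[0,0.6,0],"rot":[0,0,0]},{"travel":[0,0,0],"rot":[0,0,0.17]},{"travel":[0,0,0],"rot":[0,0,0]}]'; python3 go.py .476 -.1574 .222 -.14
```

```text
time: 13.68
tool_pos: [0.4609, -0.1492, 0.25]
ee_rot: [0.001, 0.997, -0.076, -0.007]
force: [-0.1, -0.2, -1.5]
grip_width: 0.0053
t 13.68 pos [ 0.4609 -0.1492  0.25  ] F [-0.1 -0.2 -1.5] w 0.0053 
 units travel [0.665 0.231 1.11 ] rot [ 0.004   0.0187 -0.0145]
```

```bash

python3 -m jog '[{"travel":[0.3,0.25,0.5],"rot":[0.004,0.018,-0.014]},{"travel":[0.3,0,0.5],"rot":[0,0,0]},{"travel":[0,0,0],"rot":[0,0,0]},{"travel":[0,0,0],"rot":[0,0,0]}]'; python3 go.py .476 -.1574 .222 -.14
python3 - <<'E'
from workcell import read_camera
from h import *
for n in ["top","side","wrist"]:
    d=read_camera(n); im=d["image"];pickle.dump(d,open(f"pics/i_{n}.pkl","wb"))
    im=im if n=="wrist" else cv2.resize(im[110:310,220:420] if n=="side" else im[150:270,260:420],None,fx=3 if n=="side" else 4,fy=3 if n=="side" else 4,interpolation=cv2.INTER_CUBIC)
    cv2.imwrite(f"pics/i_{n}.png",im)
E
```

```text
time: 14.18
tool_pos: [0.4744, -0.1572, 0.2235]
ee_rot: [-0.0, 0.998, -0.066, -0.001]
force: [-0.7, -0.1, -1.5]
grip_width: 0.0053
t 14.18 pos [ 0.4744 -0.1572  0.2235] F [-0.7 -0.1 -1.5] w 0.0053 
 units travel [ 0.066 -0.002  0.062] rot [-0.0004  0.002   0.0107]
```

View pics/i_wrist.png

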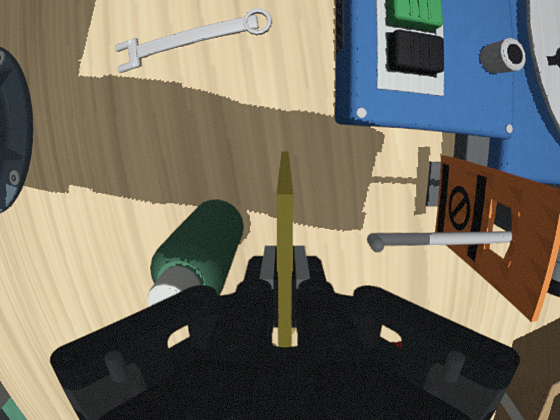

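View pics/i_side.png

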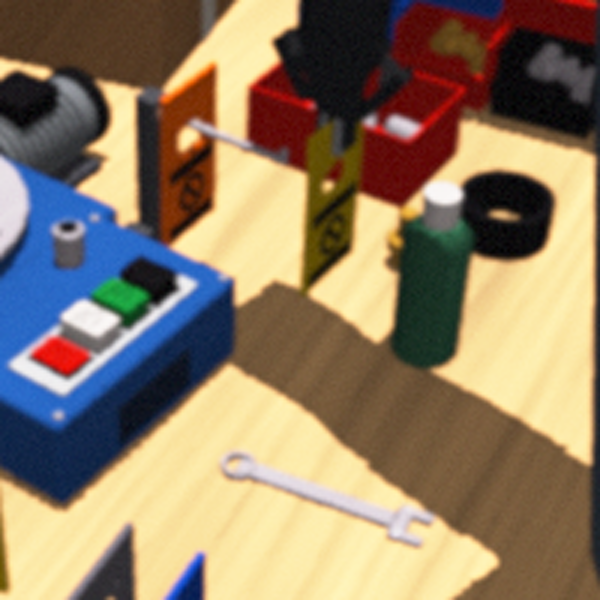

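View pics/i_top.png

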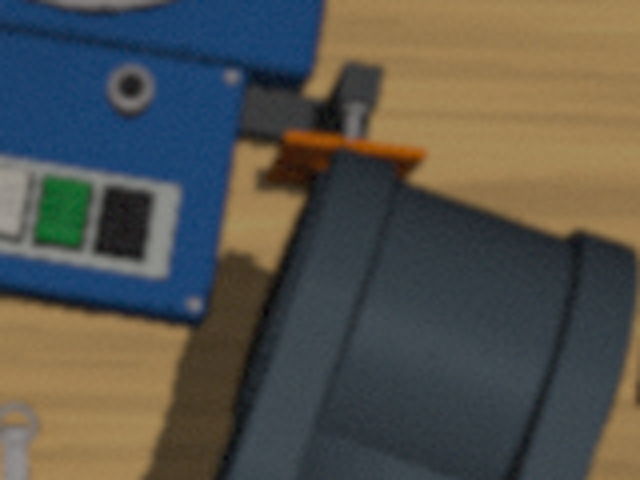

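```bash
python3 - <<'E'
from h import *
d=pickle.load(open("pics/i_wrist.pkl","rb"))
print("end top",wrist_on(d,[[375,243]],.204), "bar",wrist_on(d,[[440,239],[480,238],[505,237.5]],.194).round(4))
S=pickle.load(open("pics/i_side.pkl","rb"))
m=cv2.inRange(hs(S),(18,110,40),(35,255,255))>0
W=cloud(S);k=m&(W[...,0]>.44)&(W[...,0]<.51)&(W[...,1]<-.08)&(W[...,1]>-.24)&(W[...,2]>.06)
P=W[k]
for _ in range(4):
    c=P.mean(0);n=np.linalg.svd(P-c)[2][2];r=(P-c)@n;P=P[abs(r)<.006]
print(len(P),c,n,np.percentile(P,[1,50,99],axis=0).round(4))
# predicted eye
e=np.array([.4744,-.1572,.2235-.0109]);print(proj(S,e),proj(S,[.5265,-.1645,.204]))
a=-.135;ax=np.array([-np.sin(a),np.cos(a),0]);nx=np.array([np.cos(a),np.sin(a),0])
im=cv2.resize(S["image"],None,fx=4,fy=4,interpolation=cv2.INTER_CUBIC)
c=e-[0,0,.0415]
f=-.003*nx
hole=[c+f+ax*y+[0,0,z] for y,z in [(-.02,.0095),(.02,.0095),(.02,.0355),(0,.0415),(-.02,.0355)]]
pl=[c+f+ax*y+[0,0,z] for y,z in [(-.042,-.0825),(.042,-.0825),(.042,.0825),(-.042,.0825)]]
for q in (hole,pl): cv2.polylines(im,[(proj(S,np.array(q))*4+2).astype(np.int32)],True,(255,0,255),1)
bar=np.array([[.5265,-.1645,.204],[.5265,-.1645,.190],[.662,-.1836,.190]]);cv2.polylines(im,[(proj(S,bar)*4+2).astype(np.int32)],False,(255,255,0),1)
cv2.imwrite("pics/j.png",im[480:860,1000:1450])
E
```

```text
end top [[ 0.52340775 -0.16154988  0.204     ]] bar [[ 0.5683 -0.1701  0.194 ]
 [ 0.5989 -0.1745  0.194 ]
 [ 0.6207 -0.1779  0.194 ]]
678 [ 0.47263152 -0.14829255  0.16663802] [-0.98948356  0.14454388  0.0054177 ] [[ 0.4645 -0.1977  0.0895]
 [ 0.4729 -0.1417  0.1624]
 [ 0.4817 -0.1142  0.2547]]
[330.98851344 162.79594924] [314.07389914 158.92385561]
```

View pics/j.png

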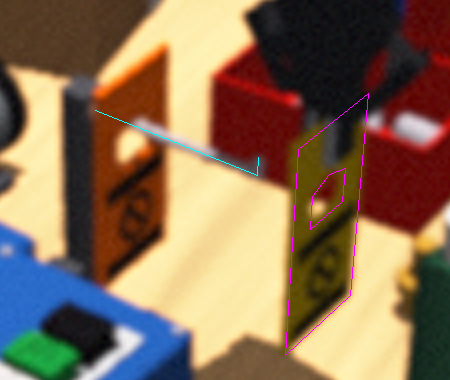

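```bash

python3 -m jog '[{"travel":[0.35,-0.02,0.03],"rot":[0,0.002,0.01]},{"travel":[0.35,0,0],"rot":[0,0,0]},{"travel":[0.35,0,0],"rot":[0,0,0]},{"travel":[0,0,0],"rot":[0,0,0]}]'; python3 go.py .578 -.1716 .222 -.145
```

```text
time: 14.82
tool_pos: [0.503, -0.1607, 0.2234]
ee_rot: [0.0, 0.998, -0.07, 0.001]
force: [-0.6, -0.4, -1.5]
grip_width: 0.0054
t 14.82 pos [ 0.503  -0.1607  0.2234] F [-0.6 -0.4 -1.5] w 0.0054 
 units travel [3.031 0.014 0.06 ] rot [-0.0001 -0.0021  0.0061]
```

```bash

python3 -m jog '[{"travel":[0.4,0,0.03],"rot":[0,0,0.005]},{"travel":[0.4,0,0],"rot":[0,0,0]},{"travel":[0.4,0,0],"rot":[0,0,0]},{"travel":[0,0,0],"rot":[0,0,0]}]'; python3 go.py .578 -.1716 .222 -.145
python3 - <<'E'
from workcell import read_camera
from h import *
for n in ["side","wrist"]:
    d=read_camera(n); im=d["image"];pickle.dump(d,open(f"pics/k_{n}.pkl","wb"))
    im=im if n=="wrist" else cv2.resize(im[120:230,240:360],None,fx=5,fy=5,interpolation=cv2.INTER_CUBIC)
    cv2.imwrite(f"pics/k_{n}.png",im)
E
```

```text
time: 15.32
tool_pos: [0.5349, -0.1653, 0.2224]
ee_rot: [-0.0, 0.997, -0.072, 0.001]
force: [0.0, -0.5, -1.4]
grip_width: 0.0051
t 15.32 pos [ 0.5349 -0.1653  0.2224] F [ 0.  -0.5 -1.4] w 0.0051 
 units travel [1.741 0.003 0.018] rot [-0.0001 -0.0018  0.0008]
```

View pics/k_side.png

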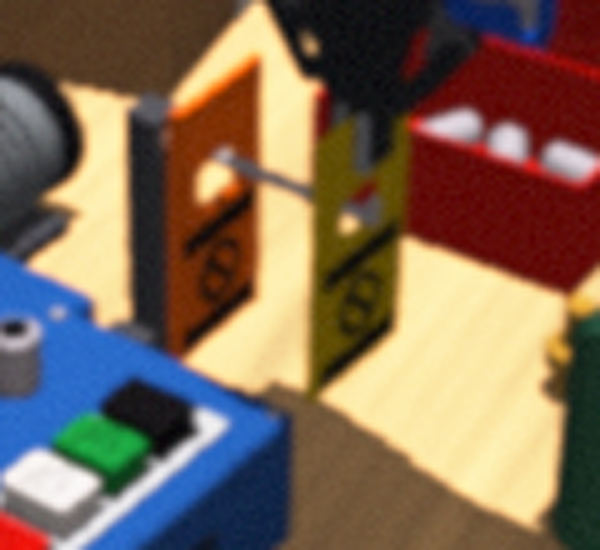

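View pics/k_wrist.png

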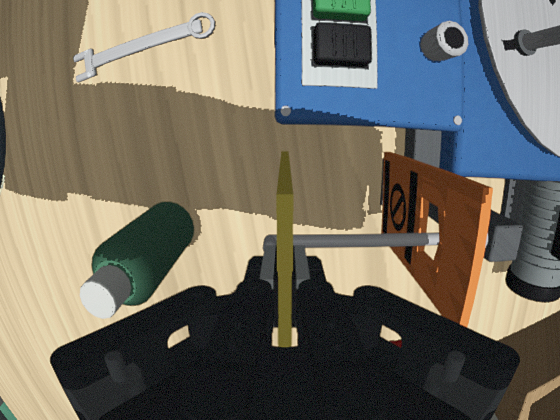

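The placard is threaded. The side view shows the bar end inside the hole at (365,205), and the wrist view shows the upturned tip at (268,243) on the near side. I move on along the bar to the hanging position.

```bash

python3 -m jog '[{"travel":[0.4,0,0],"rot":[0,0,0]},{"travel":[0.4,0,0],"rot":[0,0,0]},{"travel":[0.4,0,0],"rot":[0,0,0]},{"travel":[0.35,0,0],"rot":[0,0,0]},{"travel":[0,0,0.2],"rot":[0,0,0]},{"travel":[0,0,0.2],"rot":[0,0,0]},{"travel":[0,0,0],"rot":[0,0,0]}]'; python3 go.py .578 -.1716 .2049 -.145
```

```text
time: 16.3
tool_pos: [0.575, -0.1711, 0.2116]
ee_rot: [-0.0, 0.997, -0.072, 0.0]
force: [0.8, 0.7, -0.6]
grip_width: 0.0053
t 16.3 pos [ 0.575  -0.1711  0.2116] F [ 0.8  0.7 -0.6] w 0.0053 
 units travel [0.12  0.003 0.267] rot [-0.0002 -0.0011  0.0006]
```

```bash

python3 -m jog '[{"travel":[0,0,0.12],"rot":[0,0,0]},{"travel":[0,0,0.06],"rot":[0,0,0]},{"travel":[0,0,0],"rot":[0,0,0]}]'; python3 go.py .578 -.1716 .2049 -.145
```

```text
time: 16.68
tool_pos: [0.5747, -0.1711, 0.2071]
ee_rot: [-0.0, 0.997, -0.072, 0.001]
force: [0.2, -0.3, -1.9]
grip_width: 0.0049
t 16.68 pos [ 0.5747 -0.1711  0.2071] F [ 0.2 -0.3 -1.9] w 0.0049 
 units travel [0.133 0.    0.088] rot [-0.0001 -0.0015  0.0004]
```

```bash

python3 -m jog '[{"travel":[0,0,0.05],"rot":[0,0,0]},{"travel":[0,0,0.05],"rot":[0,0,0]},{"travel":[0,0,0],"rot":[0,0,0]}]'; python3 go.py .578 -.1716 .2049 -.145
```

```text
time: 17.05
tool_pos: [0.5748, -0.1711, 0.2046]
ee_rot: [0.0, 0.997, -0.072, 0.001]
force: [0.7, -1.1, -0.7]
grip_width: 0.0052
t 17.05 pos [ 0.5748 -0.1711  0.2046] F [ 0.7 -1.1 -0.7] w 0.0052 
 units travel [ 0.13  0.   -0.01] rot [-0.     -0.002   0.0004]
```

```bash

python3 -m jog '[{"travel":[0,0,0.04],"rot":[0,0,0]},{"travel":[0,0,0.02],"rot":[0,0,0]}]'; python3 go.py .578 -.1716 .2049 -.145
```

```text
time: 17.3
tool_pos: [0.575, -0.1712, 0.2044]
ee_rot: [0.0, 0.997, -0.072, 0.002]
force: [-3.1, 1.1, 6.4]
grip_width: 0.0051
t 17.3 pos [ 0.575  -0.1712  0.2044] F [-3.1  1.1  6.4] w 0.0051 
 units travel [ 0.123 -0.002 -0.02 ] rot [ 0.0003 -0.0039  0.0004]
```

The placard bears on the bar, with 6 N and no further descent. I release it and go straight up.

```bash

python3 -m jog '[{"travel":[0,0,0],"rot":[0,0,0]},{"travel":[0,0,0],"rot":[0,0,0]},{"travel":[0,0,0],"rot":[0,0,0]},{"travel":[0,0,-0.2],"rot":[0,0,0]},{"travel":[0,0,-0.3],"rot":[0,0,0]}]' 25 ; python3 go.py .578 -.1716 .2049 -.145
python3 - <<'E'
from workcell import read_camera
from h import *
for n in ["side","wrist"]:
    d=read_camera(n); im=d["image"]
    im=im if n=="wrist" else cv2.resize(im[120:230,240:360],None,fx=5,fy=5,interpolation=cv2.INTER_CUBIC)
    cv2.imwrite(f"pics/l_{n}.png",im)
E
```

```text
time: 17.92
tool_pos: [0.5748, -0.1711, 0.2172]
ee_rot: [0.0, 0.997, -0.072, 0.001]
force: [-0.1, -0.1, 0.2]
grip_width: 0.0212
t 17.93 pos [ 0.5748 -0.1711  0.2172] F [-0.1 -0.1  0.2] w 0.0212 
 units travel [ 0.128 -0.     0.493] rot [ 0.0001 -0.0032  0.0004]
```

View pics/l_side.png

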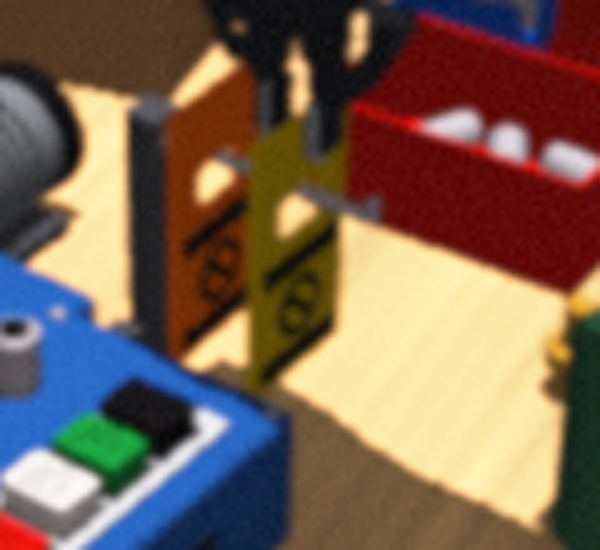

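View pics/l_wrist.png

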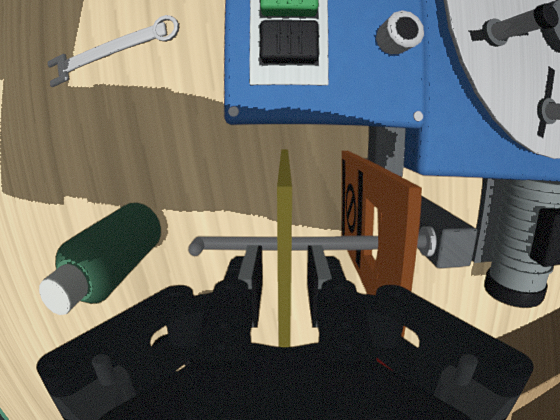

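The placard hangs freely in the middle of the bar, between the tip at (193,246) and the orange placard. I retract upward, then back.

```bash

python3 -m jog '[{"travel":[0,0,-0.4],"rot":[0,0,0]},{"travel":[0,0,-0.8],"rot":[0,0,0]},{"travel":[0,0,-0.8],"rot":[0,0,0]},{"travel":[0,0,-0.8],"rot":[0,0,0]},{"travel":[0,0,-0.8],"rot":[0,0,0]},{"travel":[0,0,-0.8],"rot":[0,0,0]},{"travel":[-0.8,0,0],"rot":[0,0,0]},{"travel":[-0.8,0,0],"rot":[0,0,0]},{"travel":[-0.8,-0.4,0],"rot":[0,0,0]},{"travel":[-0.8,-0.4,0],"rot":[0,0,0]},{"travel":[-0.8,-0.4,0],"rot":[0,0,0]},{"travel":[-0.5,0,0],"rot":[0,0,0]}]' ; python3 go.py .4 -.1716 .33 -.145
python3 -m jog '[{"travel":[0,0,0],"rot":[0,0,0]},{"travel":[0,0,0],"rot":[0,0,0]},{"travel":[0,0,0],"rot":[0,0,0]},{"travel":[0,0,0],"rot":[0,0,0]}]' 
python3 - <<'E'
from workcell import read_camera
from h import *
for n in ["side","top"]:
    d=read_camera(n); im=d["image"];cv2.imwrite(f"pics/m_{n}.png",im);W=cloud(d)
    for p in np.array([[.6144,.0752],[.6088,.036],[.6027,-.0028],[.5979,-.0423]]):
        k=(np.hypot(W[...,0]-p[0],W[...,1]-p[1])<.011)&(W[...,2]>.08)&(W[...,2]<.14);print(n,p,np.median(W[k][:,2]).round(4) if k.any() else None)
E
```

```text
time: 19.52
tool_pos: [0.465, -0.1242, 0.3374]
ee_rot: [0.001, 0.997, -0.072, 0.005]
force: [-0.1, -0.3, -0.2]
grip_width: 0.0212
t 19.52 pos [ 0.465  -0.1242  0.3374] F [-0.1 -0.3 -0.2] w 0.0212 
 units travel [-2.303  2.25   0.276] rot [ 0.0014 -0.0122  0.0004]
time: 20.02
tool_pos: [0.4658, -0.1253, 0.3377]
ee_rot: [0.001, 0.997, -0.073, 0.005]
force: [-1.0, -0.2, -0.0]
grip_width: 0.0211
side [0.6144 0.0752] 0.1092
side [0.6088 0.036 ] 0.1218
side [ 0.6027 -0.0028] 0.122
side [ 0.5979 -0.0423] 0.1219
top [0.6144 0.0752] 0.1107
top [0.6088 0.036 ] 0.1219
top [ 0.6027 -0.0028] 0.1221
top [ 0.5979 -0.0423] 0.1233
```

View pics/m_side.png

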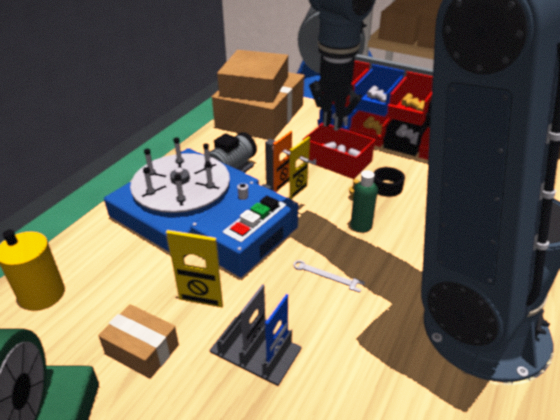

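View pics/m_top.png

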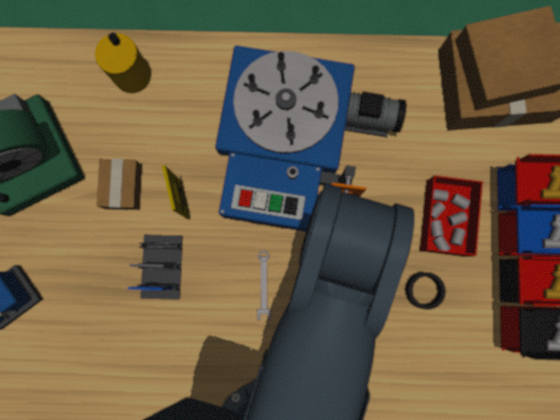

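Everything is in place: both placards hang at (280,160) and (300,170) in the side view, red is down, and the arm is clear.

```bash
python3 -c "
from workcell import robot
print(robot.hand_in())"
```

```text
the job is handed in; nothing more can be done
None
```

The hose coiler is out of service: the red stop key is locked down and the small yellow placard hangs on the hook beside the orange one. I handed the job in at about 20 s of the 58 s allowed.

- **Red key:** I pressed it to its bottom stop; the wrist force read 53 N at the last step. After release, both cameras put its top at about 0.109–0.111 m, which is locked. The black, white and green keys all read up, at about 0.122 m.
- **Yellow placard:** I took the smaller one from the rack, threaded it over the hook's upturned end and released it at mid-bar. The last side view shows it hanging next to the orange one.
- **Everything else:** The last views show the blue and grey placards, the wide yellow look-alike and the other visible items apparently unmoved. I judged that by eye, not by measurement.
- **Limits of the last check:** In the final top view the arm covers the yellow placard, the spray can and the brass fitting, so I checked those only in the side view, where the fitting is half hidden by the can. The arm ended clear and touching nothing. No check failed or disagreed.

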